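Assemble the vacuum filtration stack

ROBOT

A 6-joint arm with a two-finger parallel gripper is mounted at the origin on the work surface. World frame = base frame: x ahead of the robot, y to its left, z up, the work surface at z = 0. Lengths are in m, angles in degrees, forces in N, time in s.
With the tool pointing down it reaches from about 0.3 to 0.75 m from the base axis. Payload 8.5 kg.
Tool frame: the origin (TCP) lies at the very end of the fingers, on their centre line; the grasp point (between the pads) lies 19 mm behind it; z points along the fingers, y is the line along which they close (so a half turn about z gives the same grasp; the last joint's range is limited). The gripper opens to 85 mm and grips with 20 to 120 N. Pads are 22 mm wide; open, the fingers measure 114 mm over their backs; the gripper's body (76 mm by 85 mm) begins 54 mm behind the grasp point. The pads swing forward as they close: fully open they stand 13 mm farther back than shut.
Start: joints at [-76.049, 21.807, 74.336, -0, 83.858, -12.336], TCP at [0.244, -0.493, 0.231] pointing down, gripper open.
Joint ranges: [-178.18, 178.18], [-50.72, 133.34], [12.68, 142.11], [-81.47, 261.47], [9.98, 163.14], [-165.26, 165.26]. Speed limits (degrees/s): [136.94, 136.94, 180, 180, 180, 180].

INTERFACE

Orientations are given as a 3x3 rotation matrix whose columns are the frame's x, y, z axes.
In Python, from rig import env, optics, spotter gives the robot as it stands.
- The arm moves only by the shell command python3 -m crank 'ROWS' [FORCE]. ROWS is JSON, one flat list of numbers, 5 for each row, row after row: the finger opening in cm, from 0 to 8.54, then the shift along the tool's x, y, z in cm, then the turn about the tool's z in rad. A call has exactly 8 rows; each row shifts and turns the commanded pose from where the row before left it, along the tool's axes as they then stand; what a row does not reach is not made up. A row lasts 1/12 s, in which the tool goes at most 41.7 mm and 7.16 degrees, less where a joint would pass 70% of its speed; a pose out of reach is approached as far as the arm can. A call is refused whole if a number of a shift passes 4.17 or a number of a turn 0.125, either way. A call with a gripper value outside its range is refused whole. The fingers move at their own pace and stop on an object; FORCE is the grip in N (left out, the last holds). Time passes only in rows, so rows that do not move let the fingers close, or fill a call up. It gives the time, the measured TCP pose, the force, the opening and the grip force at its end, in the units of the state.
- env.observe(): the state, without advancing time (a new reading comes with each control period).
- optics.get_image(name): name is "side" or "top"; returns a dict with "color" (384x512x3 uint8, red, green, blue), "intrinsics" (3x3 intrinsics, pixels), "pose" (4x4, takes a point from camera to world coordinates). Camera axes: x right, y up, looking along -z (the intrinsics and any distortion apply to the point x, -y, -z); pixel columns grow to the right and rows downward; lengths in m; the calibration is good to about 2 mm. A picture is of the moment at which its call begins. There is no depth.
- env.close_job(): hands the job in; it is judged then, once.
Trained networks look in a picture, given as the dict that the camera call returned (one of the last four; its "shot" number tells which), for a name from the list of things; names that differ only in an ending like _2 or _b are one class to them, and where a whole thing is asked for, a point or a joint stands for the part that bears it (a point fixed in the world has none). Each returns a list of dicts, best first, with "score" (0 to 1); they miss things now and then, are a little off and sometimes report something else, mostly with a low value. They report only what shows in the picture. A call takes as long as a camera call.
- spotter.look_for(picture, query): "at" ([column, row] as shares, 0 to 1, of the picture: columns of its width, rows of its height, amid what is visible of it).
The state is a dict: "time_s": time; "q": joint angles; "qvel": joint speeds; "joint_efforts": joint torques, N m; "position": TCP position; "tool_rot": TCP orientation; "ft_force": force on the tool from outside, world axes, zero at the start; "wrist_torque": the same for the moment, N m; "grip_width": finger opening in m; "gripper_force": force on a finger pad.
Only numpy, scipy, OpenCV 4.12 (cv2) and the standard library are available. Lean on these libraries where they do the work, as an engineer would, in place of code of your own. Each camera call takes 0.05 s, during which the arm holds its last target. There are 200 camera calls.

TASK

Build the filtration stack on the grey vacuum base: first the collection plate (six large wells) into the seat between the steel lugs, then the open black collar, then the filter plate (24 small wells, narrow nozzle block downward), and last the metal lid, every piece the right way up, lined up with and fully seated on the one below. Set each piece down rather than dropping it, and do not push or knock over the little bottle, jar and dish standing around.

Things in the scene. Friction and masses are not known exactly. Their poses are not given: they have to be found in the camera images.
- vacuum_base: Fixed grey block 124 (x) x 96 (y) x 30 mm high, brass stub on its +x end. Origin: centre of underside, z up. Seat: the flat top, 30 mm above the origin and centred over it, fenced by steel lugs 10 mm high that leave 94 (x) x 66 (y) mm (5 mm play round the 84 x 56 mm pieces). Lugs at the corners only: long sides are free within 30 mm of the middle. Pieces' x lies along its x, either way round.
- collection_plate: White plastic plate with SIX LARGE dark wells (3 x 2, 15 mm wide), 28 mm high: body 84 (x) x 56 (y) x 20 mm, on it a raised block 62 x 34 x 8 mm. Origin: centre of underside, x along its length, z up. Grip the body across y (56 mm). About 0.12 kg. Goes first; seated, its origin is 30 mm above the base's origin.
- collar: Black plastic open frame, 84 (x) x 56 (y) x 24 mm high outside, wall 6 mm (opening 72 x 44 mm). Origin: centre of underside, x along its length, z up. Grip across y outside (56 mm). About 0.08 kg. Goes second: drops over the collection plate's raised block (5 mm play each side) onto its body; seated, its origin is 20 mm above the plate's.
- filter_plate: White plastic plate with 24 SMALL dark wells (6 x 4, 7 mm wide), 36 mm high; from below: nozzle block 62 (x) x 34 (y) x 10, body 84 x 56 x 20, raised block 62 x 34 x 6 mm. Stands on its nozzles. Origin: centre of underside, x along its length, z up. Grip the body across y (56 mm). About 0.14 kg. Goes third: nozzles enter the collar (5 mm play each side); seated, origin 14 mm above the collar's.
- lid: Aluminium lid 84 (x) x 56 (y) x 12 mm; on it a bar handle 50 (x) x 12 (y) mm, 12 to 30 mm above the origin. Skirt 8 mm deep, opening 72 x 44 mm. Origin: centre of the skirt's lower edge, x along its length, z up. Grip the handle across y (12 mm). About 0.15 kg. Goes last, over the filter plate's raised block (5 mm play each side); seated, its origin is 30 mm above the filter plate's.
- sample_bottle: Bystander: amber glass bottle with a white cap, 32 mm wide, 60 mm high, loose; origin: centre of the underside.
- reagent_jar: Bystander: white plastic jar with a grey cap, 38 mm wide, 45 mm high, loose; origin: centre of the underside.
- culture_dish: Bystander: closed glass dish, 55 mm wide, 14 mm high, loose; origin: centre of the underside.

How it is judged (in metres and radians):
On the way, in this order (a step that is already met when the one before it is completed fails the run):
1. the collection plate is seated on the vacuum base and let go (horizontal distance between collection_plate and vacuum_base below 0.011 m and z of collection_plate in the frame of vacuum_base between 0.027 and 0.033 m and angle between the x axis of collection_plate and the x axis of vacuum_base, either way round below 0.2 rad and angle between collection_plate's own z axis and vertical below 0.1 rad and contact force between collection_plate and the fingers below 0.1 N and linear speed of collection_plate below 0.02 m/s), for 0.2 s.
2. the collar is seated on the collection plate and let go (horizontal distance between collar and collection_plate below 0.011 m and z of collar in the frame of collection_plate between 0.017 and 0.023 m and angle between the x axis of collar and the x axis of collection_plate, either way round below 0.2 rad and angle between collar's own z axis and vertical below 0.1 rad and contact force between collar and the fingers below 0.1 N and linear speed of collar below 0.02 m/s), for 0.2 s.
3. the filter plate is seated on the collar and let go (horizontal distance between filter_plate and collar below 0.011 m and z of filter_plate in the frame of collar between 0.011 and 0.017 m and angle between the x axis of filter_plate and the x axis of collar, either way round below 0.2 rad and angle between filter_plate's own z axis and vertical below 0.1 rad and contact force between filter_plate and the fingers below 0.1 N and linear speed of filter_plate below 0.02 m/s), for 0.2 s.
4. the lid is seated on the filter plate and let go (horizontal distance between lid and filter_plate below 0.011 m and z of lid in the frame of filter_plate between 0.027 and 0.033 m and angle between the x axis of lid and the x axis of filter_plate, either way round below 0.2 rad and angle between lid's own z axis and vertical below 0.1 rad and contact force between lid and the fingers below 0.1 N and linear speed of lid below 0.02 m/s), for 0.2 s.
At the end, for the whole second after the job is handed in: Collection plate in the base's seat, on it collar, filter plate and lid, in this order: each let go, at rest, upright (0.1 rad), within 11 mm sideways and 3 mm in height of its seated place on the piece below, long axes within 0.2 rad (either way round) (all of step 1 and all of step 2 and all of step 3 and all of step 4); the robot touches nothing.
It fails at once if the bottle, jar or dish is pushed more than 30 mm or tipped over (distance of any of sample_bottle, reagent_jar, culture_dish from where it was at the start of the episode above 0.03 m or angle between any of sample_bottle, reagent_jar, culture_dish's own z axis and vertical above 0.5 rad).
It fails at once if a piece is dropped (falls freely at over 0.8 m/s, a drop of more than 30 mm) ((linear speed of collection_plate above 0.8 m/s and contact force between collection_plate and anything else below 0.05 N) or (linear speed of collar above 0.8 m/s and contact force between collar and anything else below 0.05 N) or (linear speed of filter_plate above 0.8 m/s and contact force between filter_plate and anything else below 0.05 N) or (linear speed of lid above 0.8 m/s and contact force between lid and anything else below 0.05 N)).
It also fails if it takes over 136 s, if anything falls off the work surface, if the arm or the gripper's body presses on something with over 40 N, if the wrist force passes 120 N, or if a joint passes its speed limit or range.

## Working session

There is one attempt and no reset: what is moved stays moved. The work goes in short steps, Python scripts to look and compute and a shell command to move; the robot and the scene stay as the last step left them, time stands still between calls to the robot, and variables do not carry over. Pictures are saved under pics/ and viewed, at most 14 in all, crops included, and the job is handed in when it is done.

```bash
ls; mkdir -p pics
python3 - <<'E'
from rig import env,optics,spotter
import cv2,json
s=env.observe();print(s)
for n in("top","side"):
    p=optics.get_image(n);cv2.imwrite(f"pics/{n}0.png",cv2.cvtColor(p["color"],cv2.COLOR_RGB2BGR))
    print(n,p["intrinsics"],p["pose"],[k for k in p])
    for q in["vacuum_base","collection_plate","collar","filter_plate","lid","sample_bottle","reagent_jar","culture_dish"]:
        print(q,[(round(d["at"][0]*512),round(d["at"][1]*384),round(d["score"],2)) for d in spotter.look_for(p,q)[:3]])
E
```

```text
pics
{'time_s': 0.0, 'q': array([-7.60496831e+01,  2.18406095e+01,  7.43868120e+01, -1.39365378e-03,
        8.38576695e+01, -1.23371889e+01]), 'qvel': array([-0.03271714, -0.03553182, -0.03084421, -0.08825191,  0.2007504 ,
       -0.04174075]), 'joint_efforts': array([-6.89846838e-04, -4.48468602e+01, -2.31279624e+01, -2.30844380e-04,
        4.81683572e-03, -2.90517801e-05]), 'position': array([ 0.24348602, -0.49282581,  0.23070323]), 'tool_rot': array([[ 8.96581923e-01,  4.42877760e-01, -3.81503801e-04],
       [ 4.42877827e-01, -8.96580822e-01,  1.43548439e-03],
       [ 2.93695120e-04, -1.45598893e-03, -9.99998897e-01]]), 'ft_force': array([ 0.12966793, -0.36991506,  0.36045938]), 'wrist_torque': array([ 0.00923054, -0.00930207, -0.00483684]), 'gripper_force': 0.0, 'grip_width': 0.0852375373434299}
top [[366.67846636   0.         252.14223368]
 [  0.         366.67846636 195.86113337]
 [  0.           0.           1.        ]] [[-0.01854964  0.99449864 -0.103094    0.45347111]
 [-0.99977077 -0.01734708  0.01254908  0.00728085]
 [ 0.01069167  0.10330315  0.99459245  0.87920635]
 
[... 326 characters left out ...]
 234, 0.5)]
culture_dish [(247, 169, 0.73)]
side [[353.81403339   0.         254.20757315]
 [  0.         353.81403339 188.22939105]
 [  0.           0.           1.        ]] [[-0.89765766  0.28512823 -0.33602472  0.28680399]
 [-0.44049313 -0.60350775  0.6646384   0.53285067]
 [-0.01328636  0.74463433  0.66734038  0.5966749 ]
 [ 0.          0.          0.          1.        ]] ['color', 'intrinsics', 'pose', 'shot']
vacuum_base [(225, 327, 0.78), (331, 173, 0.22)]
collection_plate [(303, 209, 0.98)]
collar [(199, 238, 0.78)]
filter_plate [(334, 144, 0.7), (233, 202, 0.47), (253, 164, 0.25)]
lid [(253, 168, 0.65)]
sample_bottle [(330, 173, 0.72)]
reagent_jar [(266, 269, 0.6)]
culture_dish []
```

View pics/top0.png

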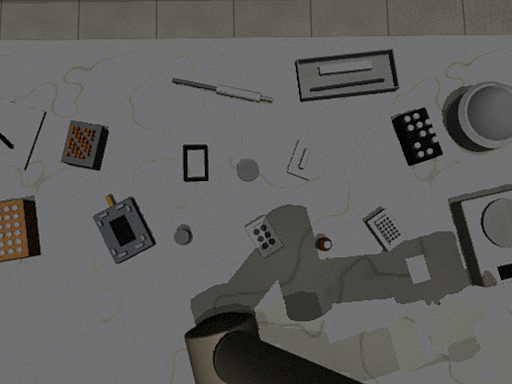

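View pics/side0.png

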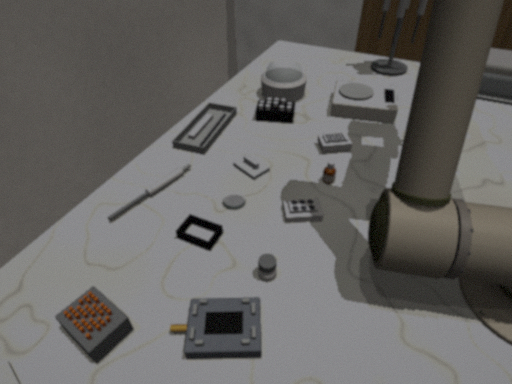

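The top view shows the base at (125,229), collection plate (264,236), collar (195,163), filter plate (384,228) and lid (302,159). The dish is at (248,169), the jar at (183,234) and the bottle at (323,243). Next I'll zoom in to get orientations.

```bash
cat > h.py <<'E'
import numpy as np,cv2
from rig import env,optics,spotter
def crops(im,cs,fn,h=25,k=10,cols=3,size=250):
    ts=[]
    for (u,v) in cs:
        c=im[v-h:v+h,u-h:u+h,::-1]
        c=cv2.normalize(c,None,0,255,cv2.NORM_MINMAX)
        c=cv2.resize(c,(size,size),interpolation=cv2.INTER_CUBIC);s=size/(2*h)
        for d in range(-h,h,k):
            x=int((d+h)*s);cv2.line(c,(x,0),(x,6),(0,0,255),1);cv2.line(c,(0,x),(6,x),(0,0,255),1)
            cv2.putText(c,str(u+d),(x,16),0,.35,(0,0,255),1);cv2.putText(c,str(v+d),(8,x+4),0,.35,(0,0,255),1)
        ts.append(c)
    while len(ts)%cols: ts.append(np.zeros_like(ts[0]))
    cv2.imwrite(fn,np.vstack([np.hstack(ts[i:i+cols]) for i in range(0,len(ts),cols)]))
def ray(p,uv,z):
    K,T=np.array(p["intrinsics"]),np.array(p["pose"])
    d=T[:3,:3]@np.array([(uv[0]-K[0,2])/K[0,0],-(uv[1]-K[1,2])/K[1,1],-1])
    return T[:3,3]+d*(z-T[2,3])/d[2]
def proj(p,X):
    K,T=np.array(p["intrinsics"]),np.array(p["pose"])
    c=T[:3,:3].T@(np.asarray(X)-T[:3,3]);return np.array([K[0,2]+K[0,0]*c[0]/-c[2],K[1,2]-K[1,1]*c[1]/-c[2]])
E
python3 - <<'E'
from h import *
import pickle
p=optics.get_image("top");pickle.dump(p,open("top.pkl","wb"))
crops(p["color"],[(125,229),(264,236),(195,163),(384,228),(302,159),(248,169)],"pics/t1.png")
p=optics.get_image("side");pickle.dump(p,open("side.pkl","wb"))
crops(p["color"],[(225,327),(302,208),(199,232),(334,143),(252,166),(234,202)],"pics/s1.png",h=40)
E
```

```text
(no output)
```

View pics/t1.png

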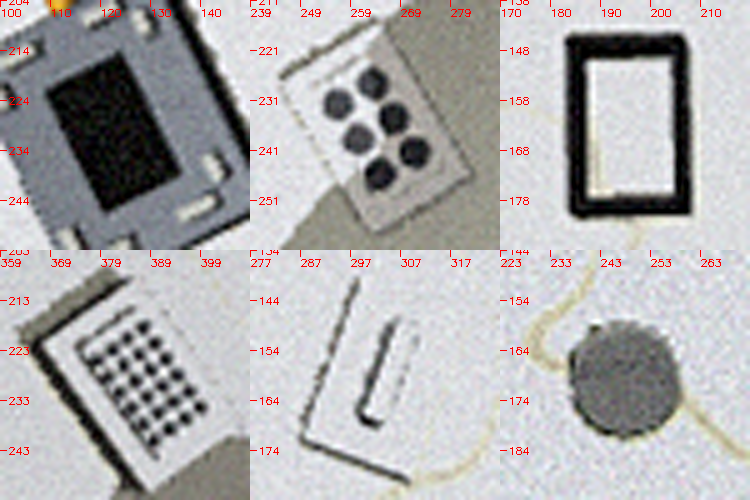

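View pics/s1.png

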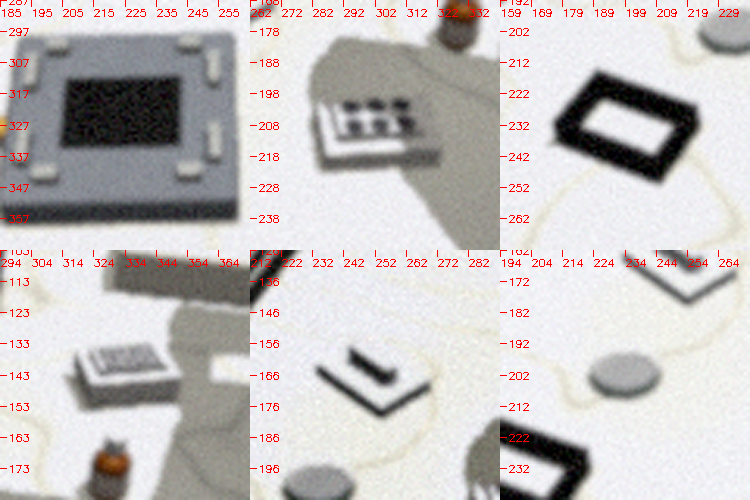

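```bash
cat > est.py <<'E'
from h import *
import pickle
from scipy.optimize import minimize,least_squares
T=pickle.load(open("top.pkl","rb"));S=pickle.load(open("side.pkl","rb"))
def fit(name,pts,x0):
    # pts: (cam,[u,v],model)
    def f(q):
        c,s=np.cos(q[2]),np.sin(q[2]);r=[]
        for cam,uv,m in pts:
            X=[q[0]+c*m[0]-s*m[1],q[1]+s*m[0]+c*m[1],m[2]];r+=list(proj(cam,X)-uv)
        return np.array(r)
    o=least_squares(f,x0);print(name,np.round(o.x[:2]*1000,1),"yaw",round(np.degrees(o.x[2]),1),"rms px",round(np.sqrt((o.fun**2).mean()),2))
    return o.x
def ax(cam,a,b,z): d=ray(cam,b,z)-ray(cam,a,z);return np.arctan2(d[1],d[0]),np.linalg.norm(d[:2])
C=lambda o,p,s=5:np.array([o[0]+p[0]/s-.5*0,o[1]+p[1]/s])
def rep(n,cam,o,pts,z,ij,s=5):
    q=[C(o,p,s) for p in pts];m=ray(cam,np.mean(q,0),z);a,l=ax(cam,q[ij[0]],q[ij[1]],z)
    print(n,np.round(m[:2]*1e3,1),"yaw",round(np.degrees(a),1),"len",round(l*1e3,1))
if __name__=="__main__":
    rep("base",T,(100,204),[(45,95),(123,50),(181,172),(108,213)],.03,(0,3))
    rep("base2",T,(100,204),[(45,95),(123,50),(181,172),(108,213)],.03,(1,2))
    rep("baseS",S,(185,287),[(66,78),(180,78),(181,145),(62,147)],.03,(0,1),3.125)
    w=[(123,84),(88,104),(144,118),(108,138),(164,152),(129,174)]
    rep("coll",T,(239,211),w,.028,(0,4));rep("coll",T,(239,211),w,.028,(1,5))
    rep("collS",S,(262,168),[(102,105),(127,105),(151,105),(105,127),(129,127),(155,126)],.028,(0,2),3.125)
    f=[(144,77),(204,157),(155,192),(96,113)]
    rep("filt",T,(359,203),f,.036,(0,1));rep("filt",T,(359,203),f,.036,(3,2))
    l=[(107,30),(50,188),(160,232)]
    for o,cam,pts,s in(((277,134),T,[(50,190),(160,234)],5),((212,126),S,[(65,121),(131,167),(181,137)],3.125)):
        print("lid corners",[np.round(ray(cam,C(o,p,s),0)[:2]*1e3,1) for p in pts])
    print("lid yaw",np.degrees(ax(T,C((277,134),(107,30)),C((277,134),(50,188)),.006)[0]))
    # collar silhouettes
    def sil(cam,q,size):
        c,s=np.cos(q[2]),np.sin(q[2])
        P=np.array([proj(cam,[q[0]+c*x-s*y,q[1]+s*x+c*y,z]) for x in(-.042,.042) for y in(-.028,.028) for z in(0,.024)])
        return cv2.convexHull(P.astype(np.float32))[:,0]
    def obs(cam,c,h):
        g=cv2.cvtColor(cam["color"],cv2.COLOR_RGB2GRAY);m=np.zeros_like(g);u,v=c
        m[v-h:v+h,u-h:u+h]=(g[v-h:v+h,u-h:u+h]<.5*np.median(g[v-h:v+h,u-h:u+h]))*255
        n,L,st,_=cv2.connectedComponentsWithStats(m);k=1+np.argmax(st[1:,4])
        cs,_=cv2.findContours((L==k).astype(np.uint8),0,1);print(st[k]);o=np.zeros_like(g);cv2.drawContours(o,cs,-1,1,-1);return o.astype(float)
    def im(cam,q):
        o=np.zeros((384*4,512*4),np.uint8);cv2.fillPoly(o,[np.round((sil(cam,q,0)+.5)*64).astype(np.int32)],1,shift=4)
        return cv2.resize(o.astype(np.float32),(512,384),interpolation=cv2.INTER_AREA)
    for cams in([T],[S],[T,S]):
        O=[obs(c,(195,163) if c is T else (199,232),25 if c is T else 30) for c in cams]
        x0=np.r_[ray(T,(195,163),.012)[:2],0.]
        e=lambda q:sum(np.abs(im(c,q*[.01,.01,.1])-o).sum() for c,o in zip(cams,O))
        o=minimize(e,x0/[.01,.01,.1],method="Nelder-Mead",options=dict(initial_simplex=(x0/[.01,.01,.1])+np.r_[np.zeros((1,3)),np.eye(3)]))
        q=o.x*[.01,.01,.1];print("collar",np.round(q[:2]*1e3,1),np.degrees(q[2]),o.fun)
    for n,uv,z in(("dish",(248,169),.014),("jar",(183,234),.045),("bottle",(323,243),.06)):print(n,np.round(ray(T,uv,z)[:2]*1e3))
E
python3 est.py
```

```text
base [466.7 295. ] yaw -151.2 len 62.1
base2 [466.7 295. ] yaw -154.1 len 62.8
baseS [468.2 295.6] yaw -154.3 len 63.1
coll [446.5 -29.5] yaw -150.0 len 36.5
coll [446.5 -29.5] yaw -150.6 len 37.2
collS [447.1 -29.4] yaw -154.6 len 36.1
filt [ 456.6 -316.4] yaw -145.5 len 45.1
filt [ 456.6 -316.4] yaw -145.4 len 44.4
lid corners [array([601.4, -89.6]), array([ 578.9, -142.4])]
lid corners [array([ 682.6, -122.8]), array([603. , -91.8]), array([ 581.7, -145.7])]
lid yaw 158.81743651187844
[183 145  25  37 403]
collar [625.  131.8] 0.04341893769773391 26.5625
[176 215  47  35 740]
collar [627.5 128.7] 0.6332752264917724 76.6875
[183 145  25  37 403]
[176 215  47  35 740]
collar [626.2 131. ] 1.274621149880708 128.5
dish [608.   5.]
jar [456. 154.]
bottle [ 430. -158.]
```

```bash
cat > go.py <<'E'
import sys,numpy as np
from rig import env
s=env.observe();R=s["tool_rot"];p=s["position"]
print("t %.2f pos"%s["time_s"],np.round(p*1000,1),"yaw %.1f"%np.degrees(np.arctan2(R[1,0],R[0,0])),"tilt z",np.round(R[:,2],3),"w %.1f gf %.1f"%(s["grip_width"]*1e3,s["gripper_force"]),"F",np.round(s["ft_force"],1),"q",np.round(s["q"]))
a=[float(v) for v in sys.argv[1:]]
if a:
    d=(np.array(a[:3])/1000-p);y=np.arctan2(R[1,0],R[0,0])
    print("shift cm in present axes",np.round(R.T@d*100,2))
    if len(a)>3:
        t=(np.degrees(y)-a[3]+90)%180-90;print("turn rad",round(np.radians(t),3))
        Y=np.radians(np.degrees(y)-t);c,sn=np.cos(Y),np.sin(Y)
        print("shift after turn",np.round(np.array([[c,sn,0],[sn,-c,0],[0,0,-1]])@d*100,2))
E
python3 go.py 447.5 -28.8 150 29.5; sed -n 1,5p /dev/null
```

```text
t 1.00 pos [ 243.6 -493.1  231.3] yaw 26.3 tilt z [ 0.  0. -1.] w 85.5 gf 0.0 F [ 0.5 -0.4  0.1] q [-76.  22.  74.   0.  84. -12.]
shift cm in present axes [ 38.84 -32.6    8.13]
turn rad -0.056
shift after turn [ 40.61 -30.37   8.13]
```

```bash
python3 -m crank '[8.5,0,0,0,-0.056, 8.5,2.71,-2.02,0.54,0, 8.5,2.71,-2.02,0.54,0, 8.5,2.71,-2.02,0.54,0, 8.5,2.71,-2.02,0.54,0, 8.5,2.71,-2.02,0.54,0, 8.5,2.71,-2.02,0.54,0, 8.5,2.71,-2.02,0.54,0]' 60
python3 -m crank '[8.5,2.71,-2.02,0.54,0, 8.5,2.71,-2.02,0.54,0, 8.5,2.71,-2.02,0.54,0, 8.5,2.71,-2.02,0.54,0, 8.5,2.71,-2.02,0.54,0, 8.5,2.71,-2.02,0.54,0, 8.5,2.71,-2.02,0.54,0, 8.5,2.71,-2.02,0.54,0]'
python3 -m crank '[8.5,0,0,2.5,0, 8.5,0,0,2.5,0, 8.5,0,0,2.5,0, 8.5,0,0,2,0, 8.5,0,0,0,0, 8.5,0,0,0,0, 8.5,0,0,0,0, 8.5,0,0,0,0]'
python3 go.py 447.5 -28.8 3.5 29.5
```

```text
time_s: 1.67
position: [0.3394, -0.2751, 0.1934]
tool_rot: [[0.871, 0.492, 0.0], [0.492, -0.871, -0.0], [0.0, 0.0, -1.0]]
ft_force: [-0.1, -0.3, 0.2]
grip_width: 0.085
gripper_force: 0.0
time_s: 2.33
position: [0.4487, -0.0276, 0.1503]
tool_rot: [[0.87, 0.492, 0.001], [0.492, -0.87, -0.0], [0.0, 0.001, -1.0]]
ft_force: [0.0, -1.4, -0.5]
grip_width: 0.0849
gripper_force: 0.0
time_s: 3.0
position: [0.449, -0.0295, 0.0566]
tool_rot: [[0.87, 0.492, 0.003], [0.492, -0.87, -0.001], [0.002, 0.002, -1.0]]
ft_force: [0.2, 0.1, -0.3]
grip_width: 0.0852
gripper_force: 0.0
t 3.00 pos [449.  -29.5  56.6] yaw 29.5 tilt z [ 0.003 -0.001 -1.   ] w 85.2 gf 0.0 F [ 0.2  0.1 -0.3] q [-19.  25. 104.   0.  50.  42.]
shift cm in present axes [-0.1  -0.15  5.31]
turn rad -0.0
shift after turn [-0.09 -0.14  5.31]
```

```bash
python3 -m crank '[8.5,-0.1,0,1.2,0, 8.5,0,0,1.2,0, 8.5,0,0,1.2,0, 8.5,0,0,0,0, 8.5,0,0,0,0, 8.5,0,0,0,0, 8.5,0,0,0,0, 8.5,0,0,0,0]'
python3 - <<'E'
from h import *
t=optics.get_image("top");s=optics.get_image("side")
crops(t["color"],[(264,236)],"pics/a.png",h=40,size=400);crops(s["color"],[(302,200)],"pics/b.png",h=40,size=400)
cv2.imwrite("pics/c1.png",np.hstack([cv2.imread("pics/a.png"),cv2.imread("pics/b.png")])[:, :1200])
c=cv2.imread("pics/c1.png")[:,:400];print(cv2.imread("pics/c1.png").shape)
cv2.imwrite("pics/c1.png",np.hstack([cv2.imread("pics/a.png")[:, :400],cv2.imread("pics/b.png")[:, :400]]))
E
python3 go.py 448 -29 4
```

```text
time_s: 3.67
position: [0.4477, -0.0298, 0.02]
tool_rot: [[0.87, 0.492, 0.001], [0.492, -0.87, -0.0], [0.001, 0.001, -1.0]]
ft_force: [-0.1, -0.7, -0.2]
grip_width: 0.0849
gripper_force: 0.0
(400, 1200, 3)
t 3.77 pos [447.5 -29.8  19.8] yaw 29.5 tilt z [ 0.001 -0.    -1.   ] w 85.2 gf 0.0 F [ 0.1 -0.5  0.3] q [-19.  29. 107.  -0.  44.  42.]
shift cm in present axes [ 0.08 -0.05  1.58]
```

View pics/c1.png

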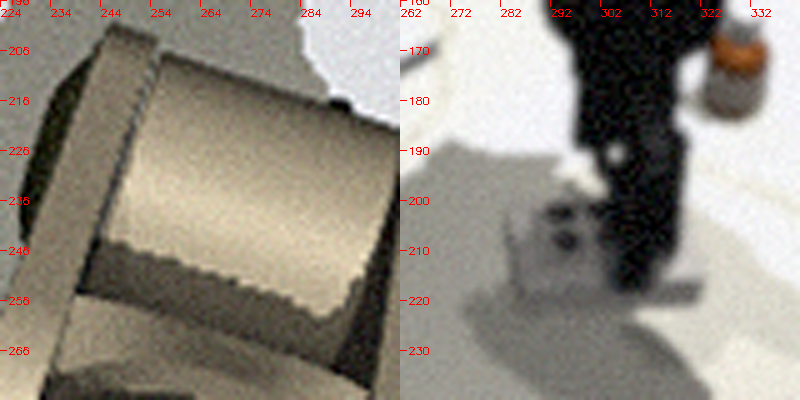

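Run:
```python
from est import *
for z in(.02,.033): print(proj(S,[.423,.0135,z]))
for m in([.042,.028,0],[-.042,.028,0],[0,.028,0]):
    a=np.radians(29.5);c,s=np.cos(a),np.sin(a);print(m,proj(S,[.4475+c*m[0]-s*m[1],-.029+s*m[0]+c*m[1],0]))
```

```text
[306.27965076 223.41379031]
[306.78888203 219.34687305]
[0.042, 0.028, 0] [285.42909194 223.50957152]
[-0.042, 0.028, 0] [322.11193131 221.57461484]
[0, 0.028, 0] [303.80384396 222.54033495]
```

```bash
python3 -m crank '[6.8,0,0,0,0, 6.8,0,0,0,0, 6.8,0,0,0,0, 6.8,0.05,-0.05,0.5,0, 6.8,0,0,0.5,0, 6.8,0,0,0.5,0, 6.8,0,0,0.4,0, 6.8,0,0,0,0]'
python3 go.py 448 -29 0
```

```text
time_s: 4.43
position: [0.447, -0.0289, -0.0007]
tool_rot: [[0.87, 0.492, -0.002], [0.492, -0.87, 0.001], [-0.001, -0.001, -1.0]]
ft_force: [-0.2, -1.0, -0.0]
grip_width: 0.0682
gripper_force: 0.0
t 4.43 pos [447.  -28.9  -0.7] yaw 29.5 tilt z [-0.002  0.001 -1.   ] w 68.2 gf 0.0 F [-0.2 -1.  -0. ] q [-19.  31. 107.  -0.  41.  42.]
shift cm in present axes [ 0.08  0.05 -0.07]
```

No contact. Grip and lift.

```bash
python3 -m crank '[5.0,0,0,0,0, 5.0,0,0,0,0, 5.0,0,0,0,0, 5.0,0,0,0,0, 5.0,0,0,0,0, 5.0,0,0,0,0, 5.0,0,0,0,0, 5.0,0,0,0,0]' 50
python3 -m crank '[5.0,0,0,-1,0, 5.0,0,0,-2,0, 5.0,0,0,-3,0, 5.0,0,0,-3,0, 5.0,0,0,-3,0, 5.0,0,0,-3,0, 5.0,0,0,0,0, 5.0,0,0,0,0]'
python3 go.py 467.9 296.2 148 26.8
```

```text
time_s: 5.1
position: [0.4476, -0.0291, 0.0004]
tool_rot: [[0.87, 0.492, 0.0], [0.492, -0.87, -0.0], [0.0, 0.0, -1.0]]
ft_force: [0.1, -0.2, 1.0]
grip_width: 0.0547
gripper_force: 53.0
time_s: 5.77
position: [0.4479, -0.0291, 0.1513]
tool_rot: [[0.87, 0.492, 0.003], [0.492, -0.87, -0.001], [0.002, 0.002, -1.0]]
ft_force: [0.4, 0.1, -1.8]
grip_width: 0.0548
gripper_force: 53.3
t 5.77 pos [447.9 -29.1 151.3] yaw 29.5 tilt z [ 0.003 -0.001 -1.   ] w 54.8 gf 53.3 F [ 0.4  0.1 -1.8] q [-19.  17.  97.  -0.  66.  42.]
shift cm in present axes [ 17.77 -27.33   0.3 ]
turn rad 0.047
shift after turn [ 16.46 -28.13   0.33]
```

Run:
```python
from est import *
crops(T["color"],[(125,229)],"pics/a.png",h=34,size=540);crops(S["color"],[(222,327)],"pics/b.png",h=46,size=540)
a=cv2.resize(cv2.imread("pics/a.png")[:, :540],(400,400),interpolation=cv2.INTER_AREA);b=cv2.imread("pics/b.png")[:, :540];b=cv2.resize(b,(400,400),interpolation=cv2.INTER_AREA)
q=(.4679,.2962,np.radians(26.8))
def ov(c,cam,o,s):
    for L,z,col in(((.062,.048),.03,(0,0,255)),((.047,.033),.03,(0,255,0))):
        P=[]
        for x,y in((1,1),(1,-1),(-1,-1),(-1,1)):
            X=[q[0]+np.cos(q[2])*x*L[0]-np.sin(q[2])*y*L[1],q[1]+np.sin(q[2])*x*L[0]+np.cos(q[2])*y*L[1],z]
            P.append((proj(cam,X)+.5-o)*s)
        cv2.polylines(c,[np.round(P).astype(np.int32)],True,col,1)
ov(a,T,np.array((125-34,229-34)),400/68);ov(b,S,np.array((222-46,327-46)),400/92)
cv2.imwrite("pics/base.png",np.hstack([a,b]))
```

```text
(no output)
```

View pics/base.png

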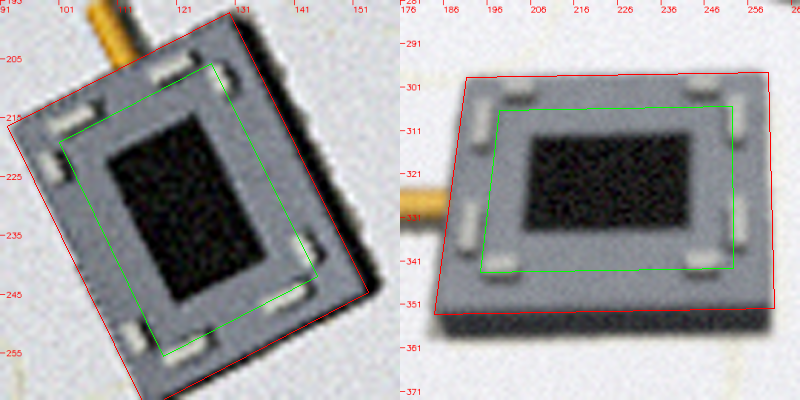

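```bash
python3 -m crank '[5,0,0,0,0.047, 5,1.64,-2.81,0.03,0, 5,1.64,-2.81,0.03,0, 5,1.64,-2.81,0.03,0, 5,1.65,-2.81,0.03,0, 5,1.65,-2.81,0.03,0, 5,1.65,-2.81,0.03,0, 5,1.65,-2.81,0.03,0]'
python3 -m crank '[5,1.65,-2.82,0.03,0, 5,1.65,-2.82,0.03,0, 5,1.64,-2.82,0.03,0, 5,0,0,2.5,0, 5,0,0,2.5,0, 5,0,0,2,0, 5,0,0,0,0, 5,0,0,0,0]'
python3 go.py 467.9 296.2 31 26.8
```

```text
time_s: 6.43
position: [0.4607, 0.2, 0.1464]
tool_rot: [[0.893, 0.451, -0.003], [0.451, -0.893, -0.001], [-0.003, -0.001, -1.0]]
ft_force: [1.2, -0.5, -1.3]
grip_width: 0.0546
gripper_force: 53.2
time_s: 7.1
position: [0.4668, 0.2959, 0.0758]
tool_rot: [[0.893, 0.451, -0.004], [0.451, -0.893, -0.001], [-0.004, -0.0, -1.0]]
ft_force: [0.3, 0.9, 0.0]
grip_width: 0.0549
gripper_force: 53.4
t 7.10 pos [466.8 295.9  75.8] yaw 26.8 tilt z [-0.004 -0.001 -1.   ] w 54.9 gf 53.4 F [0.3 0.9 0. ] q [20. 31. 87. -0. 62. 83.]
shift cm in present axes [0.13 0.03 4.48]
turn rad -0.0
shift after turn [0.11 0.02 4.48]
```

```bash
python3 -m crank '[5,0.1,0.02,1,0, 5,0,0,1,0, 5,0,0,1,0, 5,0,0,0.5,0, 5,0,0,0.4,0, 5,0,0,0.3,0, 5,0,0,0.1,0, 5,0,0,0,0]'
python3 go.py 467.9 296.2 30 26.8
```

```text
time_s: 7.77
position: [0.4686, 0.2965, 0.0343]
tool_rot: [[0.893, 0.451, 0.0], [0.451, -0.893, 0.0], [0.0, 0.0, -1.0]]
ft_force: [-0.7, 0.4, -1.0]
grip_width: 0.0545
gripper_force: 53.4
t 7.77 pos [468.6 296.5  34.3] yaw 26.8 tilt z [ 0.  0. -1.] w 54.5 gf 53.4 F [-0.7  0.4 -1. ] q [20. 35. 89. -0. 56. 83.]
shift cm in present axes [-0.08 -0.    0.43]
turn rad 0.0
shift after turn [-0.08 -0.    0.43]
```

```bash
python3 -m crank '[5,0,0,0.1,0, 5,0,0,0.1,0, 5,0,0,0.1,0, 5,0,0,0.1,0, 5,0,0,0.05,0, 5,0,0,0,0, 5,0,0,0,0, 5,0,0,0,0]'
python3 go.py 467.9 296.2 30 26.8
```

```text
time_s: 8.43
position: [0.4686, 0.2966, 0.0304]
tool_rot: [[0.893, 0.451, 0.0], [0.451, -0.893, 0.0], [0.001, 0.0, -1.0]]
ft_force: [-2.3, -0.7, 5.9]
grip_width: 0.0548
gripper_force: 54.2
t 8.43 pos [468.6 296.6  30.4] yaw 26.8 tilt z [ 0.  0. -1.] w 54.8 gf 54.2 F [-2.3 -0.7  5.9] q [20. 35. 89.  0. 56. 83.]
shift cm in present axes [-0.08  0.    0.04]
turn rad 0.0
shift after turn [-0.08  0.    0.04]
```

```bash
python3 -m crank '[6.6,0,0,0,0, 6.8,0,0,0,0, 6.8,0,0,0,0, 6.8,0,0,0,0, 6.8,0,0,-0.5,0, 7,0,0,-1,0, 7,0,0,-2,0, 7,0,0,-3,0]'
python3 -m crank '[8,0,0,-3,0, 8,0,0,-3,0, 8,0,0,-1.5,0, 8,0,0,0,0, 8,0,0,0,0, 8,0,0,0,0, 8,0,0,0,0, 8,0,0,0,0]'
python3 - <<'E'
from h import *
s=optics.get_image("side")
crops(s["color"],[(222,320)],"pics/d1.png",h=46,size=500,cols=1)
t=optics.get_image("top");crops(t["color"],[(125,229)],"pics/a.png",h=34,size=500,cols=1)
cv2.imwrite("pics/d1.png",np.hstack([cv2.resize(cv2.imread(f),(400,400)) for f in("pics/a.png","pics/d1.png")]))
E
python3 go.py 626 131 180 1
```

```text
time_s: 9.1
position: [0.4676, 0.2961, 0.0946]
tool_rot: [[0.893, 0.451, -0.004], [0.451, -0.893, -0.001], [-0.004, -0.0, -1.0]]
ft_force: [0.6, 1.1, 0.7]
grip_width: 0.0702
gripper_force: 0.0
time_s: 9.77
position: [0.4682, 0.2964, 0.1688]
tool_rot: [[0.893, 0.451, -0.002], [0.451, -0.893, -0.001], [-0.002, -0.0, -1.0]]
ft_force: [0.5, 0.7, 0.2]
grip_width: 0.0804
gripper_force: 0.0
t 9.87 pos [468.4 296.4 169.1] yaw 26.8 tilt z [-0.001 -0.    -1.   ] w 80.0 gf 0.0 F [ 0.4 -0.1  0.3] q [20. 25. 80. -0. 75. 83.]
shift cm in present axes [ 6.61 21.87 -1.1 ]
turn rad 0.45
shift after turn [15.47 16.82 -1.09]
```

View pics/d1.png

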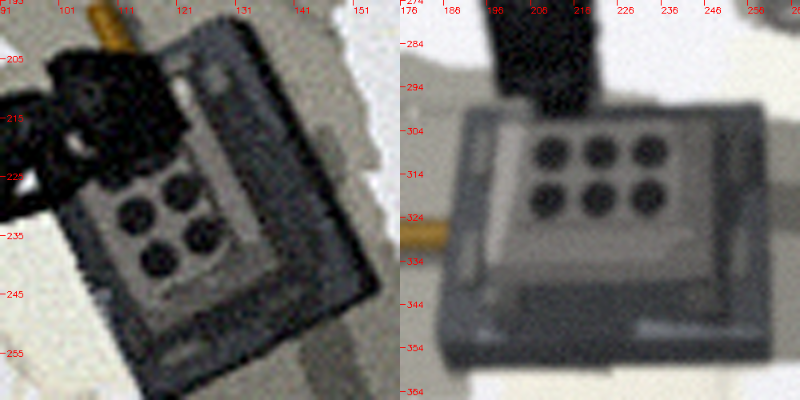

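```bash
python3 -c "
from est import *
print('wells',ray(S,(221.3,313.7),.058))
print('baseS corr',ray(S,np.mean([C((185,287),p,3.125) for p in [(66,78),(180,78),(181,145),(62,147)]],0)-.5,.03))
"
python3 -m crank '[8.5,0,0,0,0.1125, 8.5,0,0,0,0.1125, 8.5,0,0,0,0.1125, 8.5,0,0,0,0.1125, 8.5,1.93,2.1,0,0, 8.5,1.93,2.1,0,0, 8.5,1.93,2.1,0,0, 8.5,1.93,2.1,0,0]'
python3 -m crank '[8.5,1.93,2.1,0,0, 8.5,1.93,2.1,0,0, 8.5,1.93,2.1,0,0, 8.5,1.93,2.1,0,0, 8.5,0,0,3,0, 8.5,0,0,3,0, 8.5,0,0,3,0, 8.5,0,0,3,0]'
python3 -m crank '[7.3,0,0,1,0, 7.3,0,0,0,0, 7.3,0,0,0,0, 7.3,0,0,0,0, 7.3,0,0,0,0, 7.3,0,0,0,0, 7.3,0,0,0,0, 7.3,0,0,0,0]'
python3 go.py 626 131 2 1
```

```text
wells [0.47119486 0.2956155  0.058     ]
baseS corr [0.46936574 0.29517141 0.03      ]
time_s: 10.53
position: [0.5479, 0.213, 0.1695]
tool_rot: [[1.0, 0.018, -0.001], [0.018, -1.0, -0.0], [-0.001, 0.0, -1.0]]
ft_force: [0.5, 0.5, 1.4]
grip_width: 0.0849
gripper_force: 0.0
time_s: 11.2
position: [0.6258, 0.1311, 0.0481]
tool_rot: [[1.0, 0.017, -0.0], [0.017, -1.0, 0.0], [-0.0, -0.0, -1.0]]
ft_force: [0.6, -0.3, -0.5]
grip_width: 0.0845
gripper_force: 0.0
time_s: 11.87
position: [0.6261, 0.1313, 0.0405]
tool_rot: [[1.0, 0.018, 0.001], [0.018, -1.0, 0.0], [0.001, 0.0, -1.0]]
ft_force: [-0.4, 0.3, -0.4]
grip_width: 0.0728
gripper_force: 0.0
t 11.87 pos [626.1 131.3  40.5] yaw 1.0 tilt z [ 0.001  0.    -1.   ] w 72.8 gf 0.0 F [-0.4  0.3 -0.4] q [ 1. 41. 73. -0. 66. 90.]
shift cm in present axes [-0.02  0.03  3.85]
turn rad 0.0
shift after turn [-0.01  0.03  3.85]
```

```bash
python3 -m crank '[7,0,0,1,0, 7,0,0,1,0, 7,0,0,1,0, 7,0,0,0.5,0, 7,0,0,0.35,0, 7,0,0,0,0, 7,0,0,0,0, 7,0,0,0,0]'
python3 -m crank '[5.2,0,0,0,0, 5.2,0,0,0,0, 5.2,0,0,0,0, 5.2,0,0,0,0, 5.2,0,0,0,0, 5.2,0,0,0,0, 5.2,0,0,0,0, 5.2,0,0,0,0]' 35
python3 go.py
```

```text
time_s: 12.53
position: [0.6262, 0.1313, 0.0017]
tool_rot: [[1.0, 0.018, 0.001], [0.018, -1.0, 0.0], [0.001, -0.0, -1.0]]
ft_force: [-0.0, -0.1, 0.4]
grip_width: 0.0699
gripper_force: 0.0
time_s: 13.2
position: [0.6263, 0.1313, 0.002]
tool_rot: [[1.0, 0.018, 0.001], [0.018, -1.0, 0.0], [0.001, -0.0, -1.0]]
ft_force: [-0.5, -0.3, 6.3]
grip_width: 0.0553
gripper_force: 38.5
t 13.20 pos [626.3 131.3   2. ] yaw 1.0 tilt z [ 0.001  0.    -1.   ] w 55.3 gf 38.5 F [-0.5 -0.3  6.3] q [ 1. 44. 75.  0. 61. 90.]
```

```bash
python3 -m crank '[5.2,0,0,-1,0, 5.2,0,0,-2,0, 5.2,0,0,-3,0, 5.2,0,0,-3,0, 5.2,0,0,-3,0, 5.2,0,0,-3,0, 5.2,0,0,0,0, 5.2,0,0,0,0]'
python3 go.py 470 296.2 150 26.8
```

```text
time_s: 13.87
position: [0.6263, 0.1313, 0.1532]
tool_rot: [[1.0, 0.018, 0.003], [0.018, -1.0, 0.0], [0.003, 0.0, -1.0]]
ft_force: [1.0, -0.2, -1.8]
grip_width: 0.0552
gripper_force: 37.9
t 13.87 pos [626.3 131.3 153.2] yaw 1.0 tilt z [ 0.003  0.    -1.   ] w 55.2 gf 37.9 F [ 1.  -0.2 -1.8] q [ 1. 34. 66. -0. 80. 90.]
shift cm in present axes [-15.33 -16.76   0.27]
turn rad -0.45
shift after turn [ -6.52 -21.76   0.32]
```

```bash
python3 -m crank '[5.2,0,0,0,-0.1125, 5.2,0,0,0,-0.1125, 5.2,0,0,0,-0.1125, 5.2,0,0,0,-0.1125, 5.2,-0.815,-2.72,0,0, 5.2,-0.815,-2.72,0,0, 5.2,-0.815,-2.72,0,0, 5.2,-0.815,-2.72,0,0]'
python3 -m crank '[5.2,-0.815,-2.72,0,0, 5.2,-0.815,-2.72,0,0, 5.2,-0.815,-2.72,0,0, 5.2,-0.815,-2.72,0,0, 5.2,0,0,2.5,0, 5.2,0,0,2.5,0, 5.2,0,0,2.3,0, 5.2,0,0,0,0]'
python3 -m crank '[5.2,0,0,0.4,0, 5.2,0,0,0.4,0, 5.2,0,0,0.2,0, 5.2,0,0,0,0, 5.2,0,0,0,0, 5.2,0,0,0,0, 5.2,0,0,0,0, 5.2,0,0,0,0]'
python3 - <<'E'
from h import *
s=optics.get_image("side")
crops(s["color"],[(222,310)],"pics/e1.png",h=46,size=500,cols=1)
E
python3 go.py 470 296.2 52 26.8
```

```text
time_s: 14.53
position: [0.546, 0.2142, 0.1497]
tool_rot: [[0.893, 0.45, -0.003], [0.45, -0.893, -0.001], [-0.003, -0.001, -1.0]]
ft_force: [0.6, 0.8, -1.0]
grip_width: 0.0557
gripper_force: 37.8
time_s: 15.2
position: [0.4666, 0.2951, 0.0734]
tool_rot: [[0.892, 0.451, -0.01], [0.451, -0.892, -0.004], [-0.01, -0.001, -1.0]]
ft_force: [-0.3, -0.6, -1.3]
grip_width: 0.0552
gripper_force: 37.8
time_s: 15.87
position: [0.4697, 0.2962, 0.0686]
tool_rot: [[0.893, 0.451, 0.0], [0.451, -0.893, 0.0], [0.001, 0.0, -1.0]]
ft_force: [-0.5, -0.1, -0.4]
grip_width: 0.0553
gripper_force: 37.8
t 15.92 pos [469.7 296.2  68.6] yaw 26.8 tilt z [ 0.  0. -1.] w 55.2 gf 37.8 F [ 0.8 -0.3 -0.7] q [20. 32. 87. -0. 61. 83.]
shift cm in present axes [0.03 0.01 1.66]
turn rad 0.0
shift after turn [0.03 0.01 1.66]
```

View pics/e1.png

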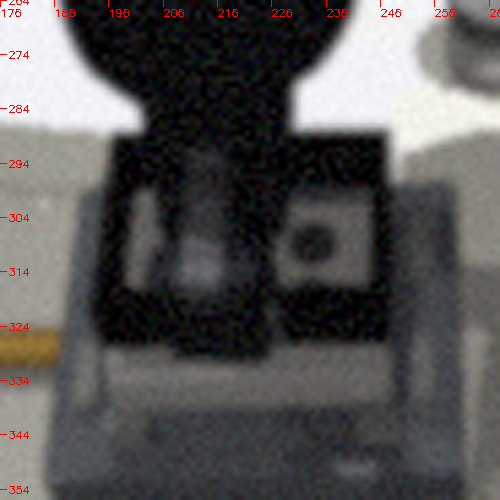

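```bash
python3 -m crank '[5.2,0,0,0.3,0, 5.2,0,0,0.3,0, 5.2,0,0,0.3,0, 5.2,0,0,0.3,0, 5.2,0,0,0.2,0, 5.2,0,0,0,0, 5.2,0,0,0,0, 5.2,0,0,0,0]'
python3 -m crank '[5.2,0,0,0.1,0, 5.2,0,0,0.1,0, 5.2,0,0,0.05,0, 5.2,0,0,0.05,0, 5.2,0,0,0,0, 5.2,0,0,0,0, 5.2,0,0,0,0, 5.2,0,0,0,0]'
python3 go.py
```

```text
time_s: 16.58
position: [0.4697, 0.2962, 0.0544]
tool_rot: [[0.893, 0.451, 0.0], [0.451, -0.893, 0.0], [0.0, 0.0, -1.0]]
ft_force: [0.3, 0.2, -1.0]
grip_width: 0.0555
gripper_force: 37.8
time_s: 17.25
position: [0.4696, 0.2961, 0.0519]
tool_rot: [[0.893, 0.451, 0.0], [0.451, -0.893, 0.0], [0.0, 0.0, -1.0]]
ft_force: [-1.2, -0.7, 4.9]
grip_width: 0.0553
gripper_force: 38.6
t 17.25 pos [469.6 296.1  51.9] yaw 26.8 tilt z [ 0.  0. -1.] w 55.3 gf 38.6 F [-1.2 -0.7  4.9] q [20. 33. 88. -0. 59. 83.]
```

```bash
python3 -m crank '[6.6,0,0,0,0, 6.8,0,0,0,0, 6.8,0,0,0,0, 6.8,0,0,0,0, 6.8,0,0,-0.5,0, 7,0,0,-1,0, 7,0,0,-2,0, 7,0,0,-3,0]'
python3 -m crank '[8,0,0,-3,0, 8,0,0,-3,0, 8.4,0,0,0,0.03, 8.4,0,0,0,0, 8.4,0,0,0,0, 8.4,0,0,0,0, 8.4,0,0,0,0, 8.4,0,0,0,-0.03]'
python3 go.py 457.7 -315.3 170 34.8
```

```text
time_s: 17.92
position: [0.4687, 0.2957, 0.1161]
tool_rot: [[0.893, 0.451, -0.004], [0.451, -0.893, -0.001], [-0.004, -0.0, -1.0]]
ft_force: [0.2, 0.2, 1.1]
grip_width: 0.0701
gripper_force: 0.0
time_s: 18.58
position: [0.4694, 0.296, 0.1756]
tool_rot: [[0.892, 0.451, -0.002], [0.451, -0.892, -0.001], [-0.002, -0.0, -1.0]]
ft_force: [-0.1, 0.2, -0.8]
grip_width: 0.084
gripper_force: 0.0
t 18.58 pos [469.4 296.  175.6] yaw 26.8 tilt z [-0.002 -0.001 -1.   ] w 84.0 gf 0.0 F [-0.1  0.2 -0.8] q [20. 25. 79.  0. 76. 83.]
shift cm in present axes [-28.62  54.03   0.59]
turn rad -0.139
shift after turn [-35.84  49.53   0.56]
```

```bash
python3 -m crank '[8.4,0,0,0,-0.0695, 8.4,0,0,0,-0.0695, 8.4,-1.63,2.25,0,0, 8.4,-1.63,2.25,0,0, 8.4,-1.63,2.25,0,0, 8.4,-1.63,2.25,0,0, 8.4,-1.63,2.25,0,0, 8.4,-1.63,2.25,0,0]'
python3 -m crank '[8.4,-1.63,2.25,0,0, 8.4,-1.63,2.25,0,0, 8.4,-1.63,2.25,0,0, 8.4,-1.63,2.25,0,0, 8.4,-1.63,2.25,0,0, 8.4,-1.63,2.25,0,0, 8.4,-1.63,2.25,0,0, 8.4,-1.63,2.25,0,0]'
python3 -m crank '[8.4,-1.63,2.25,0,0, 8.4,-1.63,2.25,0,0, 8.4,-1.63,2.25,0,0, 8.4,-1.63,2.25,0,0, 8.4,-1.63,2.25,0,0, 8.4,-1.63,2.25,0,0, 8.4,-1.63,2.25,0,0, 8.4,-1.63,2.25,0,0]'
python3 -m crank '[8.4,0,0,2.5,0, 8.4,0,0,2.5,0, 8.4,0,0,2.5,0, 8.4,0,0,2.5,0, 8.4,0,0,1,0, 8.4,0,0,0,0, 8.4,0,0,0,0, 8.4,0,0,0,0]'
python3 go.py 457.7 -315.3 11 34.8
```

```text
time_s: 19.25
position: [0.4658, 0.1282, 0.1758]
tool_rot: [[0.821, 0.571, -0.001], [0.571, -0.821, -0.0], [-0.001, -0.001, -1.0]]
ft_force: [-0.3, 1.0, 0.3]
grip_width: 0.084
gripper_force: 0.0
time_s: 19.92
position: [0.4613, -0.0941, 0.1758]
tool_rot: [[0.821, 0.57, -0.001], [0.57, -0.821, 0.001], [-0.001, -0.001, -1.0]]
ft_force: [0.4, -1.0, -0.1]
grip_width: 0.0843
gripper_force: 0.0
time_s: 20.58
position: [0.4569, -0.3162, 0.1756]
tool_rot: [[0.821, 0.57, -0.001], [0.57, -0.821, 0.001], [-0.0, -0.002, -1.0]]
ft_force: [0.4, -0.3, 0.1]
grip_width: 0.0841
gripper_force: 0.0
time_s: 21.25
position: [0.4579, -0.3155, 0.0676]
tool_rot: [[0.821, 0.57, 0.001], [0.57, -0.821, -0.002], [0.0, 0.002, -1.0]]
ft_force: [-0.1, 0.3, 0.3]
grip_width: 0.0839
gripper_force: 0.0
t 21.25 pos [ 457.9 -315.5   67.6] yaw 34.8 tilt z [ 0.001 -0.002 -1.   ] w 83.9 gf 0.0 F [-0.1  0.3  0.3] q [-47.  32.  87.  -0.  61.   8.]
shift cm in present axes [-0.   -0.04  5.66]
turn rad -0.0
shift after turn [-0.   -0.03  5.66]
```

```bash
python3 -c "
from est import *
print(ray(S,(336.6,137.9),.036))"
python3 -m crank '[8.4,0,0,1,0, 8.4,0,0,1,0, 7.2,0,0,0.5,0, 7.2,0,0,0,0, 7.2,0,0,0,0, 7.2,0,0,0,0, 7.2,0,0,0,0, 7.2,0,0,0,0]'
python3 - <<'E'
from h import *
s=optics.get_image("side")
crops(s["color"],[(334,140)],"pics/f1.png",h=35,size=500,cols=1)
E
```

```text
[ 0.45321206 -0.31441521  0.036     ]
time_s: 21.92
position: [0.4574, -0.3151, 0.0416]
tool_rot: [[0.821, 0.57, 0.0], [0.57, -0.821, -0.0], [0.0, 0.001, -1.0]]
ft_force: [0.1, -0.2, -0.2]
grip_width: 0.072
gripper_force: 0.0
```

View pics/f1.png

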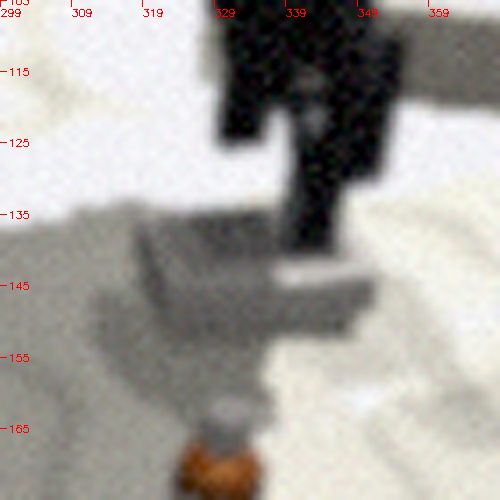

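```bash
python3 -c "
from est import *
print('finger',proj(S,[.4329,-.2798,.052]),'far',proj(S,[.4819,-.3504,.052]))
for yaw in(34.8,):
  c,s=np.cos(np.radians(yaw)),np.sin(np.radians(yaw))
  for m in([.042,.028,.03],[-.042,.028,.03],[.042,-.028,.03],[-.042,-.028,.03],[.031,.017,.036],[-.031,.017,.036],[.031,.028,.0],[-.031,.028,0]): print(m,np.round(proj(S,[.4577+c*m[0]-s*m[1],-.3153+s*m[0]+c*m[1],m[2]]),1))
"
python3 - <<'E'
from est import *
# zoom of the initial, unobstructed view with the predicted body edges
im=S["color"];u,v,h=334,143,35
k=500/70;c=cv2.resize(cv2.normalize(im[v-h:v+h,u-h:u+h,::-1],None,0,255,32),(500,500),interpolation=cv2.INTER_CUBIC)
def dr(c,cam,o,k):
  a=np.radians(34.8);C_,s_=np.cos(a),np.sin(a)
  for (x,y,z),col in(((.042,.028,.03),(0,0,255)),((.031,.017,.036),(0,180,0)),((.042,.028,.01),(255,0,0))):
    P=[(proj(cam,[.4577+C_*i*x-s_*j*y,-.3153+s_*i*x+C_*j*y,z])+.5-o)*k for i,j in((1,1),(1,-1),(-1,-1),(-1,1))]
    cv2.polylines(c,[np.round(P).astype(np.int32)],True,col,1)
dr(c,S,np.array((u-h,v-h)),k)
u,v,h=386,228,30;k=400/60;d=cv2.resize(cv2.normalize(T["color"][v-h:v+h,u-h:u+h,::-1],None,0,255,32),(400,400),interpolation=cv2.INTER_CUBIC)
dr(d,T,np.array((u-h,v-h)),k)
cv2.imwrite("pics/f2.png",np.hstack([d,c[50:450,:400]]))
E
```

```text
finger [341.13321802 141.24450506] far [331.22310673 124.47411278]
[0.042, 0.028, 0.03] [323.4 146.3]
[-0.042, 0.028, 0.03] [352.6 143.3]
[0.042, -0.028, 0.03] [317.6 135.1]
[-0.042, -0.028, 0.03] [345.8 132.4]
[0.031, 0.017, 0.036] [326.3 141.8]
[-0.031, 0.017, 0.036] [347.8 139.7]
[0.031, 0.028, 0.0] [325.9 154.7]
[-0.031, 0.028, 0] [347.1 152.5]
```

View pics/f2.png

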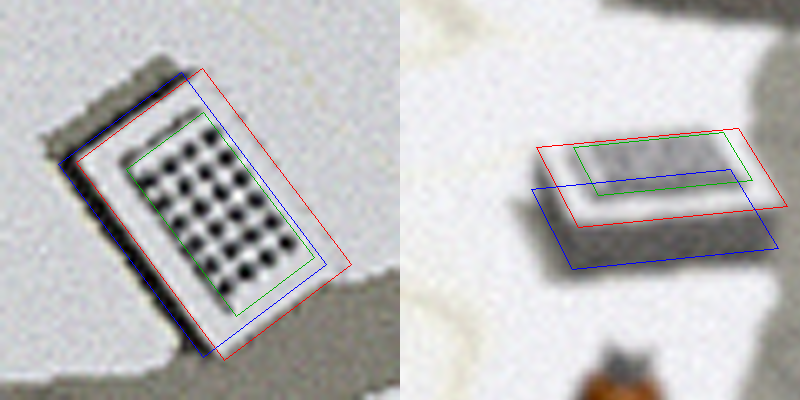

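```bash
python3 -m crank '[7.2,-0.05,0,1,0, 7,0,0,1,0, 7,0,0,0.8,0, 7,0,0,0.5,0, 7,0,0,0,0, 7,0,0,0,0, 7,0,0,0,0, 7,0,0,0,0]'
python3 -m crank '[5.0,0,0,0,0, 5.0,0,0,0,0, 5.0,0,0,0,0, 5.0,0,0,0,0, 5.0,0,0,0,0, 5.0,0,0,0,0, 5.0,0,0,0,0, 5.0,0,0,0,0]' 50
python3 go.py
python3 -m crank '[5.0,0,0,-1,0, 5.0,0,0,-2,0, 5.0,0,0,-3,0, 5.0,0,0,-3,0, 5.0,0,0,-3,0, 5.0,0,0,-3,0, 5.0,0,0,-1,0, 5.0,0,0,0,0]'
python3 go.py 469.8 296.1 172 26.8
```

```text
time_s: 22.63
position: [0.4571, -0.3154, 0.0087]
tool_rot: [[0.821, 0.57, 0.001], [0.57, -0.821, -0.001], [0.0, 0.001, -1.0]]
ft_force: [0.7, 0.4, -0.0]
grip_width: 0.0706
gripper_force: 0.0
time_s: 23.3
position: [0.4571, -0.3154, 0.009]
tool_rot: [[0.821, 0.57, 0.001], [0.57, -0.821, -0.001], [0.0, 0.001, -1.0]]
ft_force: [-0.8, 0.6, 5.8]
grip_width: 0.055
gripper_force: 53.6
t 23.30 pos [ 457.1 -315.4    9. ] yaw 34.8 tilt z [ 0.001 -0.001 -1.   ] w 55.0 gf 53.6 F [-0.8  0.6  5.8] q [-47.  37.  90.   0.  53.   8.]
time_s: 23.97
position: [0.4575, -0.3158, 0.1709]
tool_rot: [[0.821, 0.57, 0.004], [0.57, -0.821, -0.004], [0.001, 0.005, -1.0]]
ft_force: [-0.5, -1.5, -1.3]
grip_width: 0.0549
gripper_force: 53.5
t 23.97 pos [ 457.5 -315.8  170.9] yaw 34.8 tilt z [ 0.004 -0.004 -1.   ] w 54.9 gf 53.5 F [-0.5 -1.5 -1.3] q [-47.  25.  79.   0.  75.   8.]
shift cm in present axes [ 35.91 -49.56  -0.34]
turn rad 0.139
shift after turn [ 28.69 -54.07  -0.11]
```

```bash
python3 -m crank '[5,0,0,0,0.0695, 5,0,0,0,0.0695, 5,1.304,-2.458,0,0, 5,1.304,-2.458,0,0, 5,1.304,-2.458,0,0, 5,1.304,-2.458,0,0, 5,1.304,-2.458,0,0, 5,1.304,-2.458,0,0]'
python3 -m crank '[5,1.304,-2.458,0,0, 5,1.304,-2.458,0,0, 5,1.304,-2.458,0,0, 5,1.304,-2.458,0,0, 5,1.304,-2.458,0,0, 5,1.304,-2.458,0,0, 5,1.304,-2.458,0,0, 5,1.304,-2.458,0,0]'
python3 -m crank '[5,1.304,-2.458,0,0, 5,1.304,-2.458,0,0, 5,1.304,-2.458,0,0, 5,1.304,-2.458,0,0, 5,1.304,-2.458,0,0, 5,1.304,-2.458,0,0, 5,1.304,-2.458,0,0, 5,1.304,-2.458,0,0]'
python3 -m crank '[5,0,0,2.5,0, 5,0,0,2.5,0, 5,0,0,2.0,0, 5,0,0,0.6,0, 5,0,0,0,0, 5,0,0,0,0, 5,0,0,0,0, 5,0,0,0,0]'
python3 - <<'E'
from h import *
s=optics.get_image("side")
crops(s["color"],[(222,305)],"pics/g1.png",h=46,size=500,cols=1)
E
python3 go.py 469.8 296.1 73 26.8
```

```text
time_s: 24.63
position: [0.4592, -0.1466, 0.1663]
tool_rot: [[0.893, 0.451, -0.003], [0.451, -0.893, 0.002], [-0.002, -0.003, -1.0]]
ft_force: [-0.2, 0.3, -1.4]
grip_width: 0.0547
gripper_force: 53.5
time_s: 25.3
position: [0.4636, 0.0756, 0.1665]
tool_rot: [[0.893, 0.451, -0.004], [0.451, -0.893, 0.0], [-0.003, -0.002, -1.0]]
ft_force: [0.4, -0.2, -1.3]
grip_width: 0.0549
gripper_force: 53.5
time_s: 25.97
position: [0.4681, 0.2979, 0.1661]
tool_rot: [[0.893, 0.451, -0.004], [0.451, -0.893, -0.001], [-0.004, -0.0, -1.0]]
ft_force: [0.2, -0.1, -1.7]
grip_width: 0.055
gripper_force: 53.5
time_s: 26.63
position: [0.4696, 0.2968, 0.0934]
tool_rot: [[0.893, 0.451, 0.002], [0.451, -0.893, 0.001], [0.002, 0.0, -1.0]]
ft_force: [0.5, 0.6, -2.0]
grip_width: 0.0549
gripper_force: 53.5
t 26.68 pos [469.5 296.8  93.3] yaw 26.8 tilt z [ 0.002  0.001 -1.   ] w 54.8 gf 53.5 F [-0.1  0.3 -1.9] q [20. 30. 85.  0. 64. 83.]
shift cm in present axes [-0.01  0.08  2.03]
turn rad -0.0
shift after turn [-0.01  0.08  2.03]
```

View pics/g1.png

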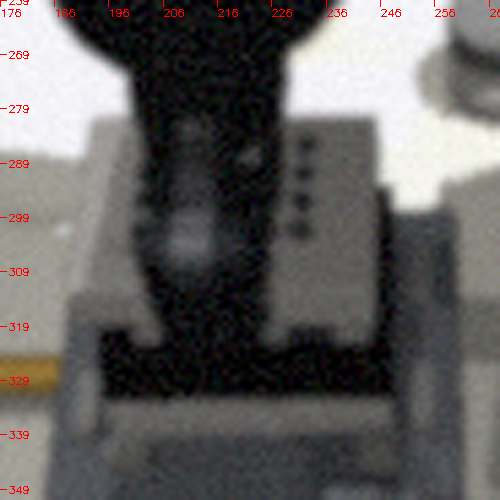

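```bash
python3 -c "
from est import *
c,s=np.cos(np.radians(26.8)),np.sin(np.radians(26.8))
for x in(.042,-.042):
  for y,z in((.028,.0945),(.028,.1145),(-.028,.1145),(.028,.05),(.028,.074)): print(x,y,z,np.round(((proj(S,[.4697+c*x-s*y,.2963+s*x+c*y,z])+.5)-[176,259])*500/92))
"
```

```text
0.042 0.028 0.0945 [ 85. 334.]
0.042 0.028 0.1145 [ 75. 297.]
0.042 -0.028 0.1145 [ 99. 119.]
0.042 0.028 0.05 [105. 410.]
0.042 0.028 0.074 [ 95. 370.]
-0.042 0.028 0.0945 [388. 329.]
-0.042 0.028 0.1145 [386. 292.]
-0.042 -0.028 0.1145 [387. 114.]
-0.042 0.028 0.05 [392. 405.]
-0.042 0.028 0.074 [390. 365.]
```

```bash
python3 -m crank '[5,-0.25,0.07,0,0, 5,0,0,0.3,0, 5,0,0,0.3,0, 5,0,0,0.3,0, 5,0,0,0.3,0, 5,0,0,0.3,0, 5,0,0,0,0, 5,0,0,0,0]'
python3 -m crank '[5,0,0,0.2,0, 5,0,0,0.1,0, 5,0,0,0.1,0, 5,0,0,0.05,0, 5,0,0,0,0, 5,0,0,0,0, 5,0,0,0,0, 5,0,0,0,0]'
python3 go.py
```

```text
time_s: 27.35
position: [0.4671, 0.295, 0.0771]
tool_rot: [[0.893, 0.451, -0.0], [0.451, -0.893, -0.0], [-0.001, -0.0, -1.0]]
ft_force: [-0.6, -0.3, -1.8]
grip_width: 0.0549
gripper_force: 53.5
time_s: 28.02
position: [0.4672, 0.295, 0.073]
tool_rot: [[0.893, 0.451, 0.0], [0.451, -0.893, 0.0], [0.0, 0.0, -1.0]]
ft_force: [-2.6, -1.4, 3.2]
grip_width: 0.0548
gripper_force: 53.9
t 28.02 pos [467.2 295.   73. ] yaw 26.8 tilt z [ 0.  0. -1.] w 54.8 gf 53.9 F [-2.6 -1.4  3.2] q [20. 31. 87. -0. 62. 83.]
```

```bash
python3 -m crank '[6.6,0,0,0,0, 6.8,0,0,0,0, 6.8,0,0,0,0, 6.8,0,0,0,0, 6.8,0,0,-0.5,0, 7,0,0,-1,0, 7,0,0,-2,0, 7,0,0,-3,0]'
python3 -m crank '[7,0,0,-3,0.1197, 7,0,0,-1,0.1197, 5,0,0,0,0.1197, 5,0,0,0,0.1197, 5,0,0,0,0.1197, 5,0,0,0,0.1197, 5,0,0,0,0.1197, 5,0,0,0,0]'
python3 go.py 632 -132.5 170 -21.2
python3 - <<'E'
from est import *
s=optics.get_image("side");k=500/92
crops(s["color"],[(222,305)],"pics/a.png",h=46,size=500,cols=1)
# lid overlay on the initial views
def dr(cam,u,v,h,q,size=300):
  k=size/(2*h);c=cv2.resize(cv2.normalize(cam["color"][v-h:v+h,u-h:u+h,::-1],None,0,255,32),(size,size),interpolation=cv2.INTER_CUBIC)
  C_,s_=np.cos(q[2]),np.sin(q[2])
  for (x,y,z),col in(((.042,.028,0),(255,0,0)),((.042,.028,.012),(0,0,255)),((.025,.006,.03),(0,180,0))):
    P=[(proj(cam,[q[0]+C_*i*x-s_*j*y,q[1]+s_*i*x+C_*j*y,z])+.5-[u-h,v-h])*k for i,j in((1,1),(1,-1),(-1,-1),(-1,1))]
    cv2.polylines(c,[np.round(P).astype(np.int32)],True,col,1)
  return c
q=(.632,-.1325,np.radians(-21.2))
a=cv2.imread("pics/a.png")
cv2.imwrite("pics/l1.png",np.hstack([np.vstack([dr(T,302,159,25,q),dr(S,252,166,30,q)]),cv2.copyMakeBorder(a,0,100,0,0,0)]))
E
```

```text
time_s: 28.68
position: [0.4663, 0.2946, 0.1376]
tool_rot: [[0.893, 0.451, -0.004], [0.451, -0.893, -0.001], [-0.004, -0.0, -1.0]]
ft_force: [0.3, 0.2, -0.3]
grip_width: 0.0701
gripper_force: 0.0
time_s: 29.35
position: [0.4673, 0.295, 0.1788]
tool_rot: [[0.931, -0.366, 0.001], [-0.366, -0.931, 0.0], [0.001, -0.001, -1.0]]
ft_force: [-0.1, -0.5, 0.4]
grip_width: 0.0499
gripper_force: 0.0
t 29.35 pos [467.3 295.  178.8] yaw -21.4 tilt z [ 0.001  0.    -1.   ] w 49.9 gf 0.0 F [-0.1 -0.5  0.4] q [ 20.  25.  79.   0.  76. 131.]
shift cm in present axes [30.96 33.77  0.88]
turn rad -0.004
shift after turn [30.82 33.9   0.88]
```

View pics/l1.png

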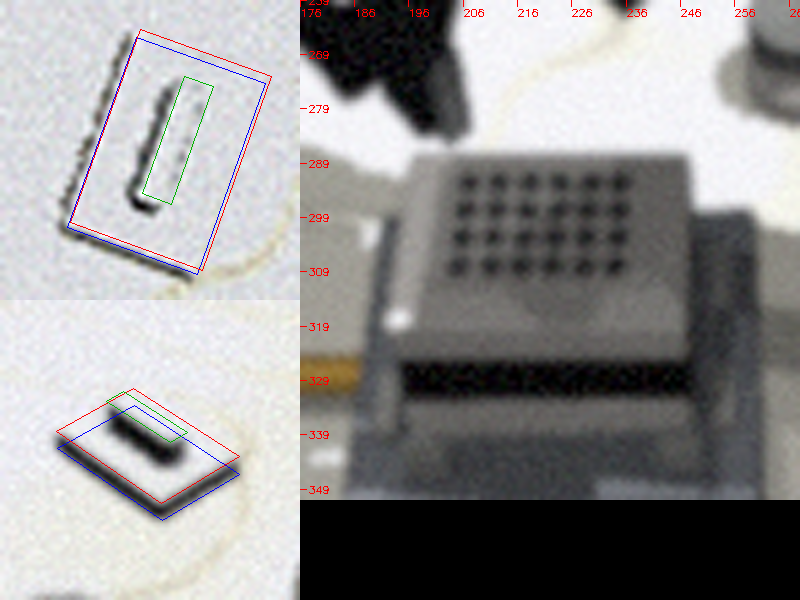

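```bash
python3 -m crank '[5,1.935,2.11,0,0, 5,1.935,2.11,0,0, 5,1.935,2.11,0,0, 5,1.935,2.11,0,0, 5,1.935,2.11,0,0, 5,1.935,2.11,0,0, 5,1.935,2.11,0,0, 5,1.935,2.11,0,0]'
python3 -m crank '[5,1.935,2.11,0,0, 5,1.935,2.11,0,0, 5,1.935,2.11,0,0, 5,1.935,2.11,0,0, 5,1.935,2.11,0,0, 5,1.935,2.11,0,0, 5,1.935,2.11,0,0, 5,1.935,2.11,0,0]'
python3 -m crank '[5,0,0,3,-0.012, 5,0,0,3,0, 5,0,0,3,0, 5,0,0,3,0, 5,0,0,1,0, 5,0,0,0,0, 5,0,0,0,0, 5,0,0,0,0]'
python3 go.py 632 -132.5 15 -20.7
python3 - <<'E'
from est import *
q=(.632,-.1325,np.radians(-20.7));C_,s_=np.cos(q[2]),np.sin(q[2])
for x,y,z in((-.025,.006,.012),(-.025,.006,.03),(.025,.006,.03),(.025,.006,.012)):
    X=[q[0]+C_*x-s_*y,q[1]+s_*x+C_*y,z];print(x,z,(proj(S,X)+.5-[222,136])*5+[0,300])
E
```

```text
time_s: 30.07
position: [0.5508, 0.0802, 0.1784]
tool_rot: [[0.934, -0.358, 0.001], [-0.358, -0.934, 0.0], [0.001, -0.0, -1.0]]
ft_force: [0.3, 0.2, -0.1]
grip_width: 0.0497
gripper_force: 0.0
time_s: 30.73
position: [0.634, -0.1331, 0.1784]
tool_rot: [[0.934, -0.358, 0.0], [-0.358, -0.934, -0.0], [0.0, -0.0, -1.0]]
ft_force: [0.9, 0.5, 0.8]
grip_width: 0.0499
gripper_force: 0.0
time_s: 31.4
position: [0.6348, -0.1321, 0.0501]
tool_rot: [[0.937, -0.349, 0.003], [-0.349, -0.937, -0.001], [0.004, 0.0, -1.0]]
ft_force: [0.5, -0.4, 0.8]
grip_width: 0.0502
gripper_force: 0.0
t 31.40 pos [ 634.8 -132.1   50.1] yaw -20.5 tilt z [ 0.003 -0.001 -1.   ] w 50.2 gf 0.0 F [ 0.5 -0.4  0.8] q [-22.  41.  71.  -0.  67.  88.]
shift cm in present axes [-0.26  0.13  3.51]
turn rad 0.004
shift after turn [-0.25  0.14  3.51]
-0.025 0.012 [170.57652884 469.05117041]
-0.025 0.03 [170.2084107  442.03166652]
0.025 0.03 [106.1323458  400.72430535]
0.025 0.012 [107.29243315 427.4874713 ]
```

```bash
python3 -m crank '[5,-0.2,0.1,0.8,0, 5,0,0,0.8,0, 5,0,0,0.8,0, 5,0,0,0.6,0, 5,0,0,0.4,0, 5,0,0,0.05,0, 5,0,0,0,0, 5,0,0,0,0]'
python3 -m crank '[0.5,0,0,0,0, 0.5,0,0,0,0, 0.5,0,0,0,0, 0.5,0,0,0,0, 0.5,0,0,0,0, 0.5,0,0,0,0, 0.5,0,0,0,0, 0.5,0,0,0,0]' 60
python3 go.py
```

```text
time_s: 32.07
position: [0.6317, -0.132, 0.0135]
tool_rot: [[0.937, -0.35, 0.0], [-0.35, -0.937, -0.0], [0.0, 0.0, -1.0]]
ft_force: [-0.0, -0.1, 0.5]
grip_width: 0.0504
gripper_force: 0.0
time_s: 32.73
position: [0.6317, -0.132, 0.0138]
tool_rot: [[0.937, -0.351, 0.001], [-0.351, -0.937, -0.0], [0.001, -0.0, -1.0]]
ft_force: [-1.1, 0.3, 5.4]
grip_width: 0.01
gripper_force: 62.0
t 32.73 pos [ 631.7 -132.    13.8] yaw -20.5 tilt z [ 0.001 -0.    -1.   ] w 10.0 gf 62.0 F [-1.1  0.3  5.4] q [-22.  43.  74.   0.  63.  88.]
```

```bash
python3 -m crank '[0.5,0,0,-1,0, 0.5,0,0,-2,0, 0.5,0,0,-3,0, 0.5,0,0,-3,0, 0.5,0,0,-3,0, 0.5,0,0,-3,0, 0.5,0,0,-3,0, 0.5,0,0,0,0]'
python3 go.py 469.6 296.2 190 26.8
```

```text
time_s: 33.4
position: [0.6331, -0.1326, 0.2002]
tool_rot: [[0.937, -0.35, 0.01], [-0.35, -0.937, -0.004], [0.011, 0.0, -1.0]]
ft_force: [1.0, -0.3, -1.0]
grip_width: 0.0103
gripper_force: 61.3
t 33.40 pos [ 633.1 -132.6  200.2] yaw -20.5 tilt z [ 0.01  -0.004 -1.   ] w 10.3 gf 61.3 F [ 1.  -0.3 -1. ] q [-22.  33.  61.  -0.  86.  88.]
shift cm in present axes [-30.35 -34.43   0.69]
turn rad -0.826
shift after turn [  4.74 -45.65   1.02]
```

```bash
python3 -m crank '[0.5,-1.9,-2.15,0,0, 0.5,-1.9,-2.15,0,0, 0.5,-1.9,-2.15,0,0, 0.5,-1.9,-2.15,0,0, 0.5,-1.9,-2.15,0,0, 0.5,-1.9,-2.15,0,0, 0.5,-1.9,-2.15,0,0, 0.5,-1.9,-2.15,0,0]'
python3 -m crank '[0.5,-1.9,-2.15,0,0, 0.5,-1.9,-2.15,0,0, 0.5,-1.9,-2.15,0,0, 0.5,-1.9,-2.15,0,0, 0.5,-1.9,-2.15,0,0, 0.5,-1.9,-2.15,0,0, 0.5,-1.9,-2.15,0,0, 0.5,-1.9,-2.15,0,0]'
python3 -m crank '[0.5,0,0,0,-0.118, 0.5,0,0,0,-0.118, 0.5,0,0,0,-0.118, 0.5,0,0,0,-0.118, 0.5,0,0,0,-0.118, 0.5,0,0,0,-0.118, 0.5,0,0,0,-0.118, 0.5,0,0,0,0]'
python3 -m crank '[0.5,0,0,2,0, 0.5,0,0,2,0, 0.5,0,0,2,0, 0.5,0,0,0,0, 0.5,0,0,0,0, 0.5,0,0,0,0, 0.5,0,0,0,0, 0.5,0,0,0,0]'
python3 - <<'E'
from h import *
s=optics.get_image("side")
crops(s["color"],[(222,290)],"pics/m1.png",h=46,size=500,cols=1)
E
python3 go.py 469.6 296.2 107.8 26.8
```

```text
time_s: 34.07
position: [0.5484, 0.0836, 0.1931]
tool_rot: [[0.937, -0.351, -0.001], [-0.351, -0.937, 0.0], [-0.001, 0.0, -1.0]]
ft_force: [0.8, -0.8, -1.0]
grip_width: 0.0108
gripper_force: 61.2
time_s: 34.73
position: [0.4664, 0.2978, 0.1931]
tool_rot: [[0.937, -0.351, -0.001], [-0.351, -0.937, -0.0], [-0.001, 0.001, -1.0]]
ft_force: [0.6, -0.8, -0.7]
grip_width: 0.0108
gripper_force: 61.2
time_s: 35.4
position: [0.4671, 0.2966, 0.1931]
tool_rot: [[0.891, 0.455, -0.001], [0.455, -0.891, -0.0], [-0.001, -0.0, -1.0]]
ft_force: [0.8, 0.4, -0.9]
grip_width: 0.0104
gripper_force: 61.2
time_s: 36.07
position: [0.4678, 0.2969, 0.1344]
tool_rot: [[0.893, 0.45, 0.002], [0.45, -0.893, 0.001], [0.002, 0.0, -1.0]]
ft_force: [-0.2, -0.3, -1.3]
grip_width: 0.01
gripper_force: 61.2
t 36.12 pos [467.7 296.9 134.2] yaw 26.8 tilt z [ 0.002  0.001 -1.   ] w 10.4 gf 61.2 F [ 1.  -0.5 -2.2] q [20. 27. 83. -0. 70. 83.]
shift cm in present axes [0.14 0.15 2.64]
turn rad -0.0
shift after turn [0.14 0.15 2.64]
```

View pics/m1.png

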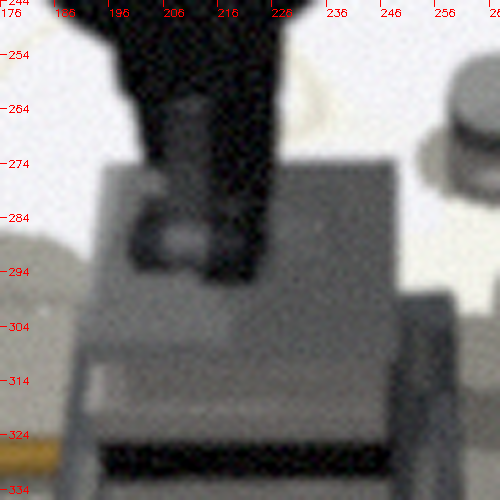

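```bash
python3 -c "
from est import *
c,s=np.cos(np.radians(26.8)),np.sin(np.radians(26.8))
for x in(.042,-.042):
  for y,z in((.028,.1204),(-.028,.1324),(.028,.074)): print(x,y,z,np.round(((proj(S,[.4677+c*x-s*y,.2969+s*x+c*y,z])+.5)-[176,244])*500/92))
"
```

```text
0.042 0.028 0.1204 [ 77. 373.]
0.042 -0.028 0.1324 [ 96. 169.]
0.042 0.028 0.074 [ 99. 456.]
-0.042 0.028 0.1204 [391. 367.]
-0.042 -0.028 0.1324 [391. 164.]
-0.042 0.028 0.074 [395. 451.]
```

```bash
python3 -m crank '[0.5,0.2,0.07,0.3,0, 0.5,0,0,0.4,0, 0.5,0,0,0.4,0, 0.5,0,0,0.4,0, 0.5,0,0,0.4,0, 0.5,0,0,0.3,0, 0.5,0,0,0,0, 0.5,0,0,0,0]'
python3 -m crank '[0.5,0,0,0.1,0, 0.5,0,0,0.1,0, 0.5,0,0,0.1,0, 0.5,0,0,0.05,0, 0.5,0,0,0.03,0, 0.5,0,0,0,0, 0.5,0,0,0,0, 0.5,0,0,0,0]'
python3 go.py
```

```text
time_s: 36.78
position: [0.4694, 0.297, 0.1111]
tool_rot: [[0.893, 0.451, -0.0], [0.451, -0.893, -0.0], [-0.0, -0.0, -1.0]]
ft_force: [0.7, -0.5, -1.4]
grip_width: 0.0103
gripper_force: 61.2
time_s: 37.45
position: [0.4695, 0.297, 0.1078]
tool_rot: [[0.893, 0.451, 0.0], [0.451, -0.893, 0.0], [0.0, 0.0, -1.0]]
ft_force: [-1.5, -0.2, 4.1]
grip_width: 0.0103
gripper_force: 61.8
t 37.45 pos [469.5 297.  107.8] yaw 26.8 tilt z [ 0.  0. -1.] w 10.3 gf 61.8 F [-1.5 -0.2  4.1] q [20. 29. 84. -0. 67. 83.]
```

Contact came at the expected 107.8 mm. Releasing and retreating.

```bash
python3 -m crank '[3,0,0,0,0, 4,0,0,0,0, 4,0,0,0,0, 4,0,0,0,0, 4,0,0,-0.5,0, 4,0,0,-1,0, 4,0,0,-2,0, 4,0,0,-3,0]'
python3 -m crank '[4,0,0,-3,0, 4,0,0,-3,0, 4,0,0,-3,0, 4,0,0,0,0, 4,0,0,0,0, 4,0,0,0,0, 4,0,0,0,0, 4,0,0,0,0]'
python3 - <<'E'
from h import *
s=optics.get_image("side")
crops(s["color"],[(222,295)],"pics/z1.png",h=46,size=500,cols=1)
E
python3 go.py
```

```text
time_s: 38.12
position: [0.4686, 0.2967, 0.1723]
tool_rot: [[0.893, 0.451, -0.004], [0.451, -0.893, -0.001], [-0.004, -0.0, -1.0]]
ft_force: [-0.3, 0.3, -0.3]
grip_width: 0.04
gripper_force: 0.0
time_s: 38.78
position: [0.4692, 0.2969, 0.2615]
tool_rot: [[0.893, 0.451, -0.002], [0.451, -0.893, -0.001], [-0.002, -0.0, -1.0]]
ft_force: [0.6, 0.2, -0.6]
grip_width: 0.04
gripper_force: 0.0
t 38.83 pos [469.2 296.9 261.6] yaw 26.8 tilt z [-0.002 -0.001 -1.   ] w 39.8 gf 0.0 F [ 0.2 -0.   0.4] q [20. 21. 70. -0. 89. 83.]
```

View pics/z1.png

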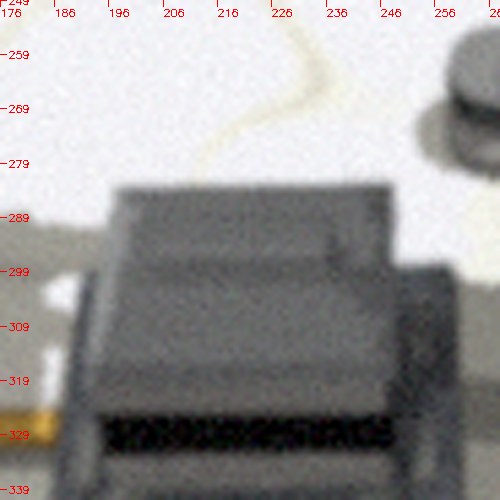

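The stack stands level: lid over filter plate, collar band at rows 325–332, edges in line at columns ~195–248, and the gripper is clear above it. Handing in.

```bash
python3 -c "
from rig import env
print(env.close_job())"
```

```text
the job is handed in; nothing more can be done
None
```

I built the stack in order (collection plate, collar, filter plate, lid) and handed it in at about 39 s; each piece made contact at its expected seated height, the last picture shows it level and lined up, and the judge gave no verdict.

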